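Serve one mint from the counter dispenser

ROBOT

A 6-joint arm with a two-finger parallel gripper is mounted at the origin on a cart in front of the work surface, level with it; the furniture and walls round the work are solid. World frame = base frame: x ahead of the robot, y to its left, z up, the work surface at z = 0. Lengths are in mm, angles in rad, forces in N, time in s.
With the tool pointing down it reaches from about 350 to 850 mm from the base axis. Payload 8.1 kg.
Tool frame: the origin (TCP) lies at the very end of the fingers, on their centre line; the grasp point (between the pads) lies behind it (pinch_z is the z of the grasp point in the tool frame, in mm); z points along the fingers, y is the line along which they close (so a half turn about z gives the same grasp; the last joint's range is limited). The gripper opens to 85 mm and grips with 20 to 120 N. Pads are 22 mm wide; open, the fingers measure 114 mm over their backs; the gripper's body (76 mm by 85 mm) begins 54 mm behind the grasp point. The pads swing forward as they close: fully open they stand 13 mm farther back than shut.
Start: joints at [-1.243, 0.13, 1.488, -0, 1.523, -0.085], TCP at [240.725, -549.597, 231.292] pointing down, gripper open.
Joint ranges: [-2.96, 2.96], [-0.89, 2.26], [0.02, 2.5], [-1.34, 4.48], [0, 2.73], [-2.66, 2.66]. Speed limits (rad/s): [2.39, 2.39, 2.79, 3.14, 3.14, 3.14].

INTERFACE

Orientations are given as [roll, pitch, yaw] about the fixed x, y, z axes, in that order (R = Rz(yaw) Ry(pitch) Rx(roll)).
In Python, from station import read_state, read_camera, sign_off, pinch_z gives the robot as it stands. The module is installed in compiled form; this text tells all that it offers.
- The arm moves only by the tool servo_tool, never from a script. Its arguments are lists of equal length, an entry for each row: "delta_pos": the shift along the tool's x, y, z in mm, a list of three; "rotation": the turn, a rotation vector about the tool's x, y, z in rad, a list of three; "jaw": the finger opening in mm, from 0 to 85.4. A call has 1 to 10 rows; each row shifts and turns the commanded pose from where the row before left it, along the tool's axes as they then stand; what a row does not reach is not made up. A row lasts 1/8 s, in which the tool goes at most 62.5 mm and 10.7 degrees, less where a joint would pass 70% of its speed; a pose out of reach is approached as far as the arm can. A call is refused whole if a number of a shift passes 62.5 or a number of a turn 0.188, either way. A call with a gripper value outside its range is refused whole. The fingers move at their own pace and stop on an object; "newtons" is the grip in N (left out, the last holds). Time passes only in rows, so rows that do not move let the fingers close. It gives the time, the measured TCP pose, the force, the opening and the grip force at its end, in the units of the state.
- read_state(): the state, without advancing time (a new reading comes with each control period).
- read_camera(name): name is "scene" or "top" or "wrist"; returns a dict with "img" (384x512x3 uint8, red, green, blue), "range_z" (384x512 float32, mm along the optical axis (not along the pixel's ray), 0 where there is no reading), "fx", "fy", "cx", "cy" (pixels), "pose" (4x4, takes a point from camera to world coordinates). Camera axes: x right, y up, looking along -z (the intrinsics and any distortion apply to the point x, -y, -z); pixel columns grow to the right and rows downward; lengths in mm; the calibration is good to about 2 mm. A picture is of the moment at which its call begins.
- sign_off(): hands the job in; it is judged then, once.
The state is a dict: "time": time; "joints": joint angles; "qd": joint speeds; "joint_efforts": joint torques, N m; "tcp_pos": TCP position; "ee_rot": TCP orientation; "wrist_force": force on the tool from outside, world axes, zero at the start; "torque": the same for the moment, N m; "opening": finger opening in mm; "grasp_force": force on a finger pad.
Only numpy, scipy, OpenCV 4.12 (cv2) and the standard library are available. Lean on these libraries where they do the work, as an engineer would, in place of code of your own. Each camera call takes 0.05 s, during which the arm holds its last target. There are 200 camera calls.

TASK

Swing the mint dispenser's lever right over to its far stop and leave it there, so that a single mint drops into the eared dish waiting under the chute. Then take the dish by one ear, draw it out from under the chute, raise it to about 20 cm above the counter and turn it a quarter turn so that its free ear points straight across the counter to the shopkeeper, away from you; keep the dish level and the mint in its middle, disturb nothing else, and finish while still holding the dish out, steady, for the shopkeeper to take.

Things in the scene. Friction and masses are not known exactly. Their poses are not given: they have to be found in the camera images.
- dispenser: Fixed mint dispenser: base 188 x 76 x 6 mm, two posts, clear-sided chute 33 mm wide with white mints. Origin: on the counter below the outlet, where the dish waits. +x runs back along the chute (rising 18 degrees; -x faces the robot within 20 degrees), +y left. The chute hangs over the dish, from x = -27 mm back; lowest edge 66 mm up: lift the dish 10 mm, draw it 90 mm or more to -x.
- lever (a joint): Angle (rad) of the release lever on the shaft along the chute's top: 0 = rest, leaning 30 degrees to the dispenser's left (+y); 1.0 = far stop, 30 degrees to its right. Stays where left (friction, about 1 N at the knob). At about 0.7 to 0.8 a pin on the shaft swings aside and frees one mint while a second pin holds back the rest; the mint settles in the dish within a second.
- lever_knob (a point): Centre of the lever's black ball knob (16 mm) on a 6 mm rod, 50 mm from the shaft axis; about 0.08 m behind the dispenser's origin (its +x), 0.18 m above the counter. It swings along the dispenser's y from +24 mm at rest to -24 mm at the far stop, rising 6 mm midway. Push it from its +y side.
- dish: Black round dish with two block ears along its +y and -y, loose, about 0.15 kg; 95 mm over the bowl, 178 mm over the ears, 25 mm high. Stands on the base plate (6 mm up). Origin: centre of its underside, z up. The inside falls at 18 degrees (40 near the rim) to a 10 mm flat in the middle, 5 mm above the origin. At the start the ears point to the dispenser's left and right within 10 degrees.
- dish_ear_plus (a point): Place to hold the +y ear: 68 mm from the dish's centre, 17 mm above its underside. The ear is a block 22 mm wide (along dish x), 9 to 25 mm above the underside, running out to 89 mm (round end) from the centre; grip it from above across the 22 mm. At the start it juts out beyond the base plate over the bare counter.
- dish_ear_minus (a point): The same on the -y ear.
- mint_1_center (a point): Centre of the first mint, nearest the outlet: a hard white ball, 24 mm diameter, 12 g. At rest in the middle of the dish its centre is about 18 mm above the dish's underside.
- mint_2_center (a point): Centre of the second mint in the queue, 24 mm diameter like the first; it must stay in the chute.
- mint_3_center (a point): One of the mints queued behind mint_1 up the chute; the point is its centre.
- mint_4_center (a point): One of the mints queued behind mint_1 up the chute; the point is its centre.
- counter_far_side (a point): A fixed point on the counter at its far (shopkeeper's) side, ahead of the robot, in front of the tin and the can. Only its direction matters: its x axis is the world's x, straight across the counter, square to the counter's front edge.
- pill_box: Bystander: small white printed carton 45 x 75 x 20 mm lying left of the dispenser. Origin: centre of its underside.
- gum_pack: Bystander: brown wrapped bar 40 x 123 x 14 mm lying right of the dispenser. Origin: centre of its underside.
- shot_glass: Bystander: clear glass, 48 mm diameter, 61 mm high, standing right of the dish. Origin: centre of its underside.
Things that resemble listed ones, but are neither listed nor needed, are in the scene too. There is more than one size of the dispenser; the job needs the larger.

How it is judged (in metres and radians):
On the way, in this order (a step that is already met when the one before it is completed fails the run):
1. the lever is over at its far stop and the first mint lies in the dish (value of joint lever above 0.88 rad and horizontal distance between mint_1_center and dish below 0.018 m and z of mint_1_center in the frame of dish between 0.008 and 0.026 m), for 0.2 s.
2. the dish is lifted off the base in the fingers with the mint in it (height (world z) of dish above 0.06 m and contact force between the fingers and dish above 0.5 N and horizontal distance between mint_1_center and dish below 0.018 m and z of mint_1_center in the frame of dish between 0.008 and 0.026 m), for 0.2 s.
At the end, for the whole second after the job is handed in: Lever at its far stop (0.88 rad or more). Dish held by one ear only, still, 13 to 30 cm up, level within 7 degrees, ears straight across the counter within 10 degrees, free ear on the far side; first mint in it within 18 mm of the middle, the other three still in the chute (all of step 1 and height (world z) of dish between 0.13 and 0.3 m and angle between dish's own z axis and vertical below 0.12 rad and angle between the y axis of dish and the x axis of counter_far_side, either way round below 0.17 rad and ((y of counter_far_side in the frame of dish above 0 m and y of the grasp point in the frame of dish below -0.03 m) or (y of counter_far_side in the frame of dish below 0 m and y of the grasp point in the frame of dish above 0.03 m)) and contact force between the fingers and dish above 0.5 N and contact force between dish and dispenser below 0.1 N and linear speed of dish below 0.03 m/s and angular speed of dish below 0.15 rad/s and x of each of mint_2_center, mint_3_center, mint_4_center in the frame of dispenser above 0.035 m and z of each of mint_2_center, mint_3_center, mint_4_center in the frame of dispenser above 0.08 m); the arm keeps its last pose, push and grip.
It fails at once if the dish is tipped by more than 17 degrees (angle between dish's own z axis and vertical above 0.3 rad).
It fails at once if the mint is spilled or rolls up to the dish's rim once it has left the chute (x of mint_1_center in the frame of dispenser below 0 m and horizontal distance between mint_1_center and dish above 0.036 m).
It fails at once if a second mint is let out (x of mint_2_center in the frame of dispenser below 0.02 m).
It fails at once if the carton, the wrapped bar or the glass is moved by more than 15 mm (distance of any of pill_box, gum_pack, shot_glass from where it was at the start of the episode above 0.015 m).
It also fails if it takes over 54 s, if anything falls off the work surface, if the arm or the gripper's body presses on something with over 40 N, if the wrist force passes 120 N, or if a joint passes its speed limit or range.

## Working session

There is one attempt and no reset: what is moved stays moved. The work goes in short steps, Python scripts to look and compute and a tool call to move; the robot and the scene stay as the last step left them, time stands still between calls to the robot, and variables do not carry over. Pictures are saved under pics/ and viewed, at most 10 in all, crops included, and the job is handed in when it is done.

Besides the shell and the picture viewer there is one more tool, called after "Request:" as name(argument=value, ...), one argument or row to a line, values as JSON. servo_tool: Moves the arm, as the interface text tells. Its arguments: {"type":"object","properties":{"delta_pos":{"type":"array"},"rotation":{"type":"array"},"jaw":{"type":"array"},"newtons":{"type":"number"}},"required":["delta_pos","rotation","jaw"]}

```bash
mkdir -p pics; cat > h.py <<'E'
import numpy as np,cv2
from station import read_state,read_camera,sign_off,pinch_z
def pt(c,u,v,z=None):
    d=c['range_z'][int(v),int(u)] if z is None else z
    p=np.array([(u-c['cx'])/c['fx']*d,-(v-c['cy'])/c['fy']*d,-d,1]);return (c['pose']@p)[:3]
def ray(c,u,v):
    o=c['pose'][:3,3]; d=pt(c,u,v,1000.)-o; return o,d/np.linalg.norm(d)
def atz(c,u,v,h):
    o,d=ray(c,u,v); return o+d*(h-o[2])/d[2]
def tri(a,b):
    (o1,d1),(o2,d2)=a,b
    s=np.linalg.lstsq(np.stack([d1,-d2],1),o2-o1,rcond=None)[0]
    p,q=o1+d1*s[0],o2+d2*s[1]; return (p+q)/2,np.linalg.norm(p-q)
E
python3 - <<'E'
from h import *
import pickle
print(read_state(),pinch_z)
C={n:read_camera(n) for n in("scene","top")}
pickle.dump(C,open('c0.pkl','wb'))
for n,c in C.items():
    print(n,c['fx'],c['fy'],c['cx'],c['cy'],c['pose'].round(3).tolist(),[k for k in c])
    cv2.imwrite(f'pics/{n}0.png',cv2.resize(c['img'][:,:,::-1],None,fx=1.5,fy=1.5))
E
```

```text
{'time': 0.0, 'joints': array([-1.24342636e+00,  1.31157711e-01,  1.48928584e+00,  2.57754881e-06,
        1.52299435e+00, -8.54232359e-02]), 'qd': array([ 1.34626738e-04,  1.74244739e-03, -9.19433476e-04,  9.63134722e-05,
        1.05218860e-03,  7.68174824e-04]), 'joint_efforts': array([ 2.00475342e-04, -5.69391525e+01, -5.00554132e+01, -2.15506711e-04,
        1.42918172e-02, -6.34330536e-05]), 'tcp_pos': array([ 240.53280747, -549.07606691,  230.24289112]), 'ee_rot': array([-3.13975435e+00, -1.60000245e-04,  4.12792927e-01]), 'wrist_force': array([-0.0552258 , -0.19356692, -0.16411495]), 'torque': array([ 0.03730385,  0.00997037, -0.00106548]), 'grasp_force': 0.0, 'opening': 85.13042708728699} -18.700000000000003
scene 450.63008025094194 450.63008025094194 253.97588714111728 190.21928036695132 [[-0.799, 0.523, -0.297, 294.498], [-0.601, -0.701, 0.383, 233.612], [-0.007, 0.485, 0.875, 1087.458], [0.0, 0.0, 0.0, 1.0]] ['img', 'range_z', 'fx', 'fy', 'cx', 'cy', 'pose']
top 433.7894868820806 433.7894868820806 252.33173787602095 191.21492597160892 [[-0.024, 0.991, -0.135, 450.613], [-1.0, -0.023, 0.008, -198.461], [0.005, 0.135, 0.991, 1310.211], [0.0, 0.0, 0.0, 1.0]] ['img', 'range_z', 'fx', 'fy', 'cx', 'cy', 'pose']
```

View pics/scene0.png

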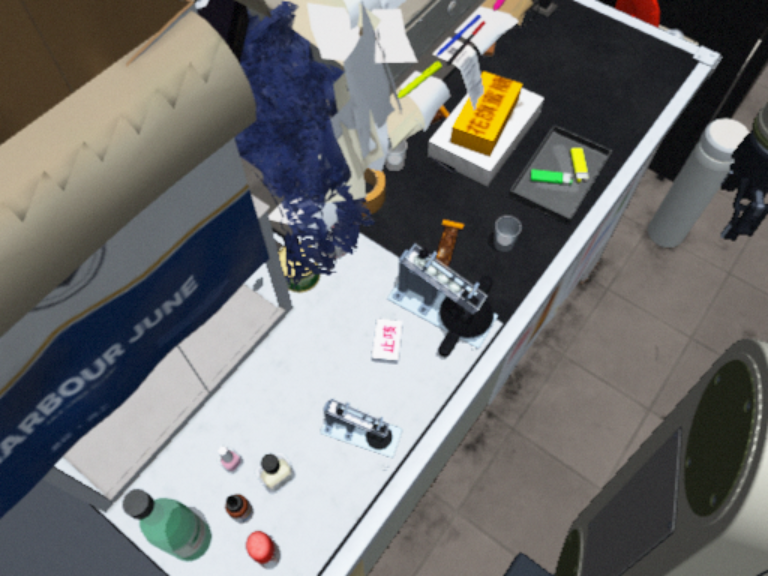

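View pics/top0.png

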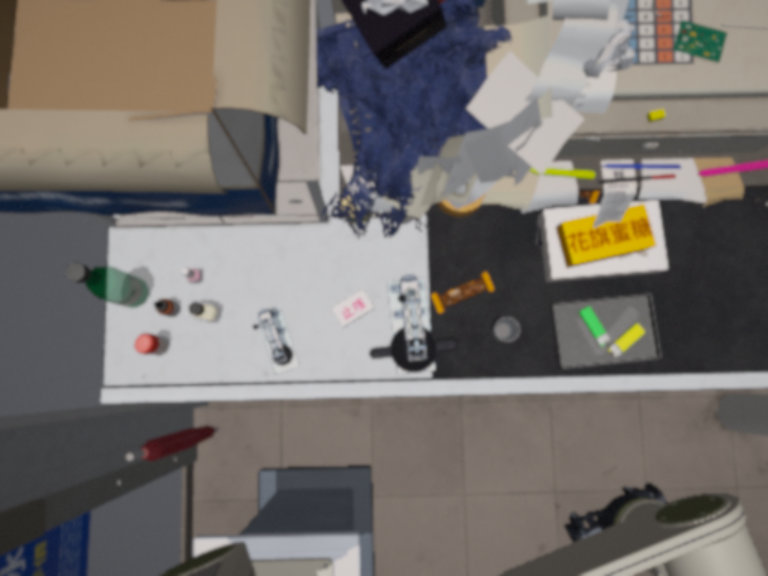

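The scene view shows two dispensers: the larger with the eared dish at about (440,290), and a small one at about (360,425). In the top view they are at (412,330) and (275,335). I choose the larger one, and will check it in a close crop.

```bash
python3 - <<'E'
from h import *
import pickle
C=pickle.load(open('c0.pkl','rb'))
a=C['top']['img'][175:255,240:320,::-1];b=C['scene']['img'][155:245,250:340,::-1]
im=np.zeros((400,800,3),np.uint8)
im[:,:400]=cv2.resize(a,(400,400),interpolation=cv2.INTER_CUBIC);im[:,400:]=cv2.resize(b,(400,400),interpolation=cv2.INTER_CUBIC)
cv2.imwrite('pics/crop.png',im)
E
```

```text
(no output)
```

View pics/crop.png

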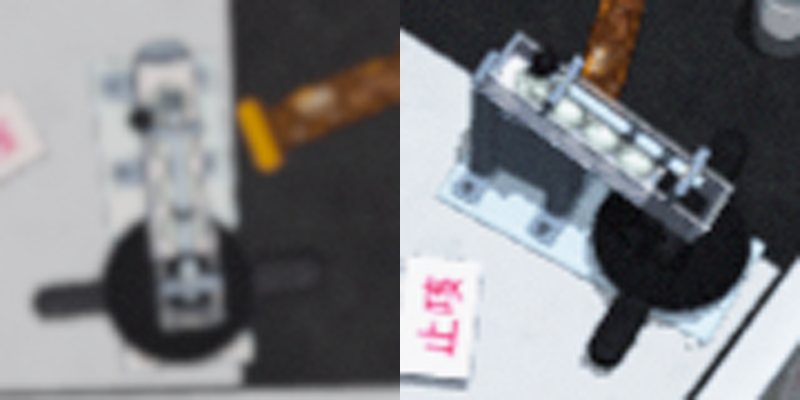

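The crop confirms the larger dispenser. The black knob is at (142,118) in the top half and (543,60) in the scene half. The ear ends are at (35,302) and (318,268) in the top half, and (600,355) and (735,140) in the scene half.

```bash
python3 - <<'E'
from h import *
import pickle
C=pickle.load(open('c0.pkl','rb'));T,S=C['top'],C['scene']
ft=lambda u,v:(240+u/5-.4,175+v/5-.4)
fs=lambda u,v:(250+(u-400)/4.444-.4,155+v/4.444-.4)
for n,a,b in [('knob',(142,118),(543,60)),('earL',(35,302),(597,362)),('earR',(318,268),(738,135))]:
    print(n,tri(ray(T,*ft(*a)),ray(S,*fs(*b))),atz(T,*ft(*a),23),pt(T,*ft(*a)))
for n,a in [('dishL',(105,295)),('dishR',(255,280)),('baseFR',(253,345)),('baseFL',(127,355)),('backL',(90,60)),('backR',(212,52)),('boltL',(118,85)),('bolt2',(128,172)),('chute front L',(162,328)),('front R',(222,325))]:
    print(n,atz(T,*ft(*a),6 if n[0] =='b' else 29),pt(T,*ft(*a)))
for n,a in [('gum',(260,135)),('glass',(780,20))]:
    print(n,atz(T,*ft(*a),10))
print('glass',pt(T,338,219),atz(T,338,219,60),'box',atz(T,234,206,20))
# depth map points near dispenser above 150mm
d=T['range_z'];v,u=np.mgrid[175:255,240:320]
P=np.array([pt(T,x,y) for x,y in zip(u.ravel(),v.ravel()) if d[y,x]>0])
for lo,hi in[(26,36),(100,125),(125,150),(150,200)]:
    m=(P[:,2]>lo)&(P[:,2]<hi); print(lo,m.sum(),P[m].mean(0),P[m].min(0),P[m].max(0))
E
```

```text
knob (array([ 584.41304416, -248.5490489 ,  184.95775608]), np.float64(0.6609127205603085)) [ 604.02313333 -255.61652968   23.        ] [ 584.30527524 -248.2702869   188.44558608]
earL (array([ 495.48157429, -189.52773015,   16.04714944]), np.float64(1.743288277210772)) [ 496.05243086 -189.27015639   23.        ] [ 495.76299099 -189.32869881   31.19921754]
earR (array([ 509.78556674, -356.96991395,   31.43693245]), np.float64(4.161130806632684)) [ 512.15104258 -357.31913239   23.        ] [ 511.74775737 -356.27807323   31.43556713]
dishL [ 498.96969352 -230.57763203   29.        ] [ 498.86426872 -230.50761496   31.79316094]
dishR [ 505.68752683 -319.16919086   29.        ] [ 505.42127167 -318.58563194   35.1939542 ]
baseFR [ 468.01977792 -318.76011191    6.        ] [ 468.15984341 -319.7280829    -4.49411262]
baseFL [ 463.87796354 -243.34225986    6.        ] [ 463.89049511 -243.384642      4.7684619 ]
backL [ 642.26878202 -225.78329934    6.        ] [ 643.28694376 -225.92844806   -0.92855455]
backR [ 645.48023864 -300.10761707    6.        ] [ 6.46382920e+02 -3.00578472e+02 -4.1480
[... 493 characters left out ...]

glass [ 537.65502802 -463.9151427    12.96342431] [ 534.49899378 -454.29009599   60.        ] box [ 583.27303913 -153.51442286   20.        ]
26 443 [ 498.76584922 -273.90612304   30.704472  ] [ 455.69877776 -361.71256643   26.01678048] [ 624.2915167  -187.42910755   35.94949656]
100 328 [ 560.46342319 -270.27792933  113.18887688] [ 493.70032236 -291.42874375  100.16396841] [ 636.04720257 -249.23892952  124.9332014 ]
125 156 [ 588.98126584 -268.29883141  134.44876206] [ 531.30293904 -283.63500086  125.09569944] [ 625.21699837 -248.81345037  149.72522692]
150 38 [ 585.36536628 -250.36581762  181.60712052] [ 576.85542419 -266.37688371  150.51083181] [ 597.1361917  -240.33655403  193.12169289]
```

Request:
servo_tool(
  delta_pos=[
    [0, 0, -6],
    [0, 0, -6],
    [0, 0, -6],
    [0, 0, -6],
    [0, 0, -6],
    [0, 0, -5],
    [0, 0, -5],
  ],
  rotation=[
    [0, 0, -0.179],
    [0, 0, -0.179],
    [0, 0, -0.179],
    [0, 0, -0.179],
    [0, 0, -0.179],
    [0, 0, -0.179],
    [0, 0, -0.18],
  ],
  jaw=[0, 0, 0, 0, 0, 0, 0],
  newtons=40,
)

```text
time: 0.98
tcp_pos: [240.6, -549.3, 270.8]
ee_rot: [-3.141, -0.001, 1.673]
wrist_force: [-0.1, -0.4, 0.6]
opening: 0.3
grasp_force: 0.0
```

Request:
servo_tool(
  delta_pos=[
    [31, 31, 0],
    [31, 31, 0],
    [31, 31, 0],
    [31, 31, 0],
    [31, 31, 0],
    [31, 31, 0],
    [31, 31, 0],
    [31, 31, 0],
    [31, 31, 0],
    [31, 31, 0],
  ],
  rotation=[
    [0, 0, 0],
    [0, 0, 0],
    [0, 0, 0],
    [0, 0, 0],
    [0, 0, 0],
    [0, 0, 0],
    [0, 0, 0],
    [0, 0, 0],
    [0, 0, 0],
    [0, 0, 0],
  ],
  jaw=[0, 0, 0, 0, 0, 0, 0, 0, 0, 0],
)

```text
time: 2.22
tcp_pos: [520.1, -210.0, 270.8]
ee_rot: [-3.141, -0.0, 1.667]
wrist_force: [-0.5, -0.8, 0.2]
opening: 0.1
grasp_force: 0.0
```

```bash
python3 - <<'E'
from h import *
import pickle
s=read_state();print(s['time'],s['tcp_pos'],s['ee_rot'],s['joints'])
c=read_camera('wrist');pickle.dump(c,open('w1.pkl','wb'));print(c['pose'].round(3).tolist(),c['fx'],c['cx'],c['cy'])
cv2.imwrite('pics/w1.png',cv2.resize(c['img'][:,:,::-1],None,fx=1.5,fy=1.5))
E
```

```text
2.225 [ 520.1388971  -209.97640783  270.81379479] [-3.14095537e+00 -3.51613150e-04  1.66677927e+00] [-4.75059497e-01  1.19816935e-02  1.54068919e+00 -4.86418013e-05
  1.58964800e+00 -5.71043456e-01]
[[0.996, -0.09, -0.029, 512.632], [0.094, 0.947, 0.307, -130.606], [-0.0, -0.309, 0.951, 413.528], [0.0, 0.0, 0.0, 1.0]] 340.0780406454034 257.642000044438 195.67552479411017
```

View pics/w1.png

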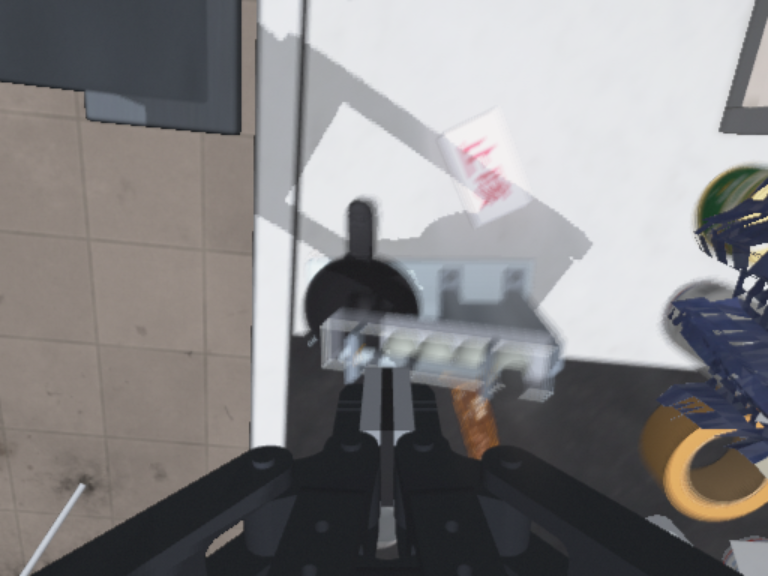

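The wrist view shows the left ear from its end at (361,201) to the bowl at (360,255), with edges at about 347 and 375. The bowl rim spans 305 to 418 in columns. The chute lies along row 350, and the knob is near (510,370).

```bash
python3 - <<'E'
from h import *
import pickle
C=pickle.load(open('c0.pkl','rb'));T=C['top'];c=pickle.load(open('w1.pkl','rb'))
f=lambda u,v:(u/1.5-.2,v/1.5-.2)
for n,a in [('end',(361,201)),('L',(347,225)),('R',(375,225)),('root',(360,255)),('rimL',(304,300)),('rimR',(419,298)),('baseBL',(537,260))]:
    z=6 if n[0]=='b' else 31
    print(n,atz(c,*f(*a),z).round(1),pt(c,*f(*a)).round(1))
print('tri end',tri(ray(c,*f(361,201)),ray(T,240+35/5-.4,175+302/5-.4)))
P=np.linalg.inv(c['pose'])@np.array([584.4,-248.5,183,1]);print('knob px',1.5*(c['cx']-c['fx']*P[0]/P[2]),1.5*(c['cy']+c['fy']*P[1]/P[2]))
# dish-level depth cloud
d=c['range_z'];Q=np.array([pt(c,u,v) for v in range(120,240) for u in range(200,285) if d[v,u]>0])
m=(Q[:,2]>26)&(Q[:,2]<36)&(Q[:,1]>-222)&(Q[:,1]<-150)&(Q[:,0]<530)
E_=Q[m];print(m.sum(),E_.mean(0),E_.min(0),E_.max(0))
for y in range(-222,-180,6):
    r=E_[(E_[:,1]>=y)&(E_[:,1]<y+6)]
    if len(r):print(y,r[:,0].min().round(1),r[:,0].max().round(1),r[:,2].mean().round(1))
cv2.imwrite('pics/k.png',cv2.resize(c['img'][205:275,200:380,::-1],(800,311),interpolation=cv2.INTER_CUBIC))
E
```

```text
end [ 498.2 -183.7   31. ] [ 497.2 -187.7    1.9]
L [ 489.1 -202.6   31. ] [ 489.3 -202.1   33.7]
R [ 510.2 -200.6   31. ] [ 510.  -205.9    2.3]
root [ 500.7 -224.9   31. ] [ 500.8 -224.7   31.6]
rimL [ 459.5 -265.5   31. ] [ 459.6 -265.2   31.9]
rimR [ 549.9 -255.2   31. ] [ 552.3 -263.2    6.6]
baseBL [ 645.2 -221.5    6. ] [ 646.2 -222.2    2.8]
tri end (array([ 496.96462145, -188.98981925,   -6.71246975]), np.float64(0.30537391846280065))
knob px 506.0906898773559 386.4893849007501
589 [ 496.72998659 -204.30383202   30.83675295] [ 484.86494194 -221.99178475   26.17570031] [ 508.71318781 -185.48730237   33.46831058]
-222 487.5 508.7 31.1
-216 486.0 508.2 30.9
-210 485.5 507.7 30.8
-204 485.2 507.1 30.9
-198 484.9 506.4 30.9
-192 487.0 505.0 30.4
-186 493.2 497.6 28.3
```

View pics/k.png

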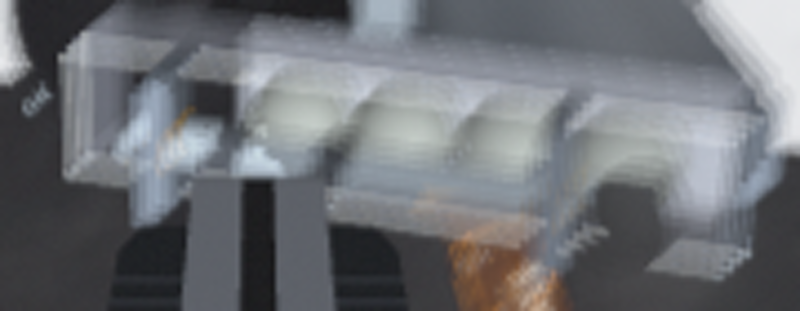

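Request:
servo_tool(
  delta_pos=[
    [-1.75, 15, 0],
    [-1.75, 15, 0],
    [-1.75, 15, 0],
    [-1.75, 15.7, 10],
    [0, 0, 20],
    [0, 0, 20],
    [0, 0, 20],
    [0, 0, 18],
    [0, 0, 10],
    [0, 0, 0],
  ],
  rotation=[
    [0, 0, 0],
    [0, 0, 0],
    [0, 0, 0],
    [0, 0, 0],
    [0, 0, 0],
    [0, 0, 0],
    [0, 0, 0],
    [0, 0, 0],
    [0, 0, 0],
    [0, 0, 0],
  ],
  jaw=[0, 0, 0, 0, 0, 0, 0, 0, 0, 0],
)

```text
time: 3.52
tcp_pos: [580.1, -212.2, 172.3]
ee_rot: [-3.14, -0.001, 1.667]
wrist_force: [-0.3, -0.4, 0.4]
opening: -0.2
grasp_force: 0.0
```

Request:
servo_tool(
  delta_pos=[
    [-5, 0, 0],
    [-5, 0, 0],
    [-5, 0, 0],
    [-5, 0, 0],
    [-5, 0, 0],
    [-5, 0, 0],
    [-5, 0, 0],
    [-5, 0, 0],
  ],
  rotation=[
    [0, 0, 0],
    [0, 0, 0],
    [0, 0, 0],
    [0, 0, 0],
    [0, 0, 0],
    [0, 0, 0],
    [0, 0, 0],
    [0, 0, 0],
  ],
  jaw=[0, 0, 0, 0, 0, 0, 0, 0],
)

```text
time: 4.53
tcp_pos: [584.5, -252.6, 173.2]
ee_rot: [-3.142, -0.0, 1.667]
wrist_force: [-1.1, 0.9, 0.4]
opening: 0.1
grasp_force: 0.7
```

Request:
servo_tool(
  delta_pos=[
    [-4, 0, 0],
    [-4, 0, 0],
    [-4, 0, 0],
    [-4, 0, 0],
    [-4, 0, 0],
    [0, 0, 0],
  ],
  rotation=[
    [0, 0, 0],
    [0, 0, 0],
    [0, 0, 0],
    [0, 0, 0],
    [0, 0, 0],
    [0, 0, 0],
  ],
  jaw=[0, 0, 0, 0, 0, 0],
)

```text
time: 5.28
tcp_pos: [586.4, -272.6, 173.2]
ee_rot: [-3.141, 0.0, 1.666]
wrist_force: [-0.4, -0.0, 0.2]
opening: 0.1
grasp_force: 0.0
```

Request:
servo_tool(
  delta_pos=[
    [-2, 0, 0],
    [-2, 0, 0],
    [0, 0, 0],
  ],
  rotation=[
    [0, 0, 0],
    [0, 0, 0],
    [0, 0, 0],
  ],
  jaw=[0, 0, 0],
)

```text
time: 5.65
tcp_pos: [586.7, -274.2, 173.1]
ee_rot: [-3.141, -0.003, 1.668]
wrist_force: [-1.0, 9.4, 2.0]
opening: -0.4
grasp_force: 4.6
```

Request:
servo_tool(
  delta_pos=[
    [10, 0, 0],
    [24, 0, 0],
    [24, 0, 0],
    [0, 0, -30],
    [6, -21, -30],
    [6, -21, 0],
    [6, -21, 0],
    [6, -20, 0],
    [0, 0, 0],
  ],
  rotation=[
    [0, 0, 0],
    [0, 0, 0],
    [0, 0, 0],
    [0, 0, 0],
    [0, 0, 0],
    [0, 0, 0],
    [0, 0, 0],
    [0, 0, 0],
    [0, 0, 0],
  ],
  jaw=[0, 0, 0, 0, 45, 45, 45, 45, 45],
)

```text
time: 6.78
tcp_pos: [495.7, -201.2, 233.6]
ee_rot: [3.141, 0.0, 1.667]
wrist_force: [0.1, -0.2, 1.0]
opening: 45.0
grasp_force: 0.0
```

```bash
python3 - <<'E'
from h import *
import pickle
s=read_state();print(s['time'],s['tcp_pos'],s['ee_rot'],s['opening'])
c=read_camera('wrist');S=read_camera('scene');pickle.dump((c,S),open('w2.pkl','wb'))
im=np.zeros((480,800,3),np.uint8)
im[:300,:400]=cv2.resize(c['img'][:,:,::-1],(400,300));im[:,400:]=cv2.resize(S['img'][155:245,250:325,::-1],(400,480),interpolation=cv2.INTER_CUBIC)
cv2.imwrite('pics/w2.png',im)
d=c['range_z'];Q=np.array([pt(c,u,v) for v in range(0,384) for u in range(0,512) if d[v,u]>0])
m=(Q[:,2]>27)&(Q[:,2]<36)&(Q[:,1]>-240)&(Q[:,1]<-150)&(Q[:,0]<530)&(Q[:,0]>470)
E_=Q[m]
for y in range(-226,-180,6):
    r=E_[(E_[:,1]>=y)&(E_[:,1]<y+6)]
    if len(r):print(y,r[:,0].min().round(1),r[:,0].max().round(1),r[:,1].max().round(1),r[:,2].mean().round(1))
E
```

```text
6.775 [ 495.69331628 -201.19769419  233.61140994] [3.14100431e+00 3.53541269e-04 1.66737536e+00] 44.98982103790407
-226 487.5 509.3 -220.0 30.9
-220 487.0 508.6 -214.1 31.0
-214 486.4 508.0 -208.0 31.0
-208 485.9 507.4 -202.0 30.9
-202 485.3 506.7 -196.0 31.0
-196 485.1 506.2 -190.0 30.9
-190 487.8 503.4 -185.9 30.3
```

View pics/w2.png

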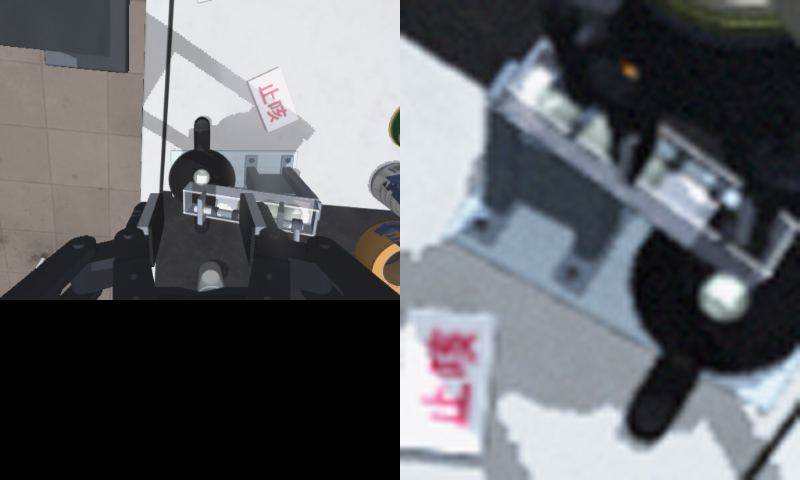

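The mint lies in the dish: wrist half (201,177), scene half (723,297). The lever is over. Next I descend on the left ear.

Request:
servo_tool(
  delta_pos=[
    [0, 0.5, 25],
    [0, 0, 40],
    [0, 0, 40],
    [0, 0, 40],
    [0, 0, 35],
    [0, 0, 22],
    [0, 0, 13],
    [0, 0, 8],
    [0, 0, 4.5],
    [0, 0, 0],
  ],
  rotation=[
    [0, 0, 0],
    [0, 0, 0],
    [0, 0, 0],
    [0, 0, 0],
    [0, 0, 0],
    [0, 0, 0],
    [0, 0, 0],
    [0, 0, 0],
    [0, 0, 0],
    [0, 0, 0],
  ],
  jaw=[45, 45, 45, 45, 45, 45, 45, 45, 45, 45],
  newtons=25,
)

```text
time: 8.12
tcp_pos: [497.2, -202.6, 6.2]
ee_rot: [3.141, 0.0, 1.667]
wrist_force: [0.5, 0.1, -0.1]
opening: 44.7
grasp_force: 0.0
```

Request:
servo_tool(
  delta_pos=[
    [0, 0, 0],
    [0, 0, 0],
    [0, 0, 0],
    [0, 0, 0],
    [0, 0, 0],
    [0, 0, 0],
    [0, 0, 0],
    [0, 0, 0],
    [0, 0, 0],
    [0, 0, 0],
  ],
  rotation=[
    [0, 0, 0],
    [0, 0, 0],
    [0, 0, 0],
    [0, 0, 0],
    [0, 0, 0],
    [0, 0, 0],
    [0, 0, 0],
    [0, 0, 0],
    [0, 0, 0],
    [0, 0, 0],
  ],
  jaw=[40, 36, 32, 29, 27, 25, 24, 23, 21, 18],
)

```text
time: 9.38
tcp_pos: [496.8, -202.4, 5.8]
ee_rot: [-3.141, -0.0, 1.667]
wrist_force: [-0.7, -0.7, 1.6]
opening: 21.5
grasp_force: 24.4
```

Request:
servo_tool(
  delta_pos=[
    [0, 0, 0],
    [0, 0, 0],
    [0, 0, 0],
    [0, 0, 0],
  ],
  rotation=[
    [0, 0, 0],
    [0, 0, 0],
    [0, 0, 0],
    [0, 0, 0],
  ],
  jaw=[15, 10, 5, 5],
  newtons=100,
)

```text
time: 9.88
tcp_pos: [496.8, -202.4, 5.9]
ee_rot: [-3.142, -0.0, 1.667]
wrist_force: [-1.9, 1.8, 4.4]
opening: 20.4
grasp_force: 97.7
```

Request:
servo_tool(
  delta_pos=[
    [0, 0, -1],
    [0, 0, -2],
    [0, 0, -3],
    [0, 0, -3],
    [0, 0, -2],
    [0, 0, -1],
    [0, 0, 0],
  ],
  rotation=[
    [0, 0, 0],
    [0, 0, 0],
    [0, 0, 0],
    [0, 0, 0],
    [0, 0, 0],
    [0, 0, 0],
    [0, 0, 0],
  ],
  jaw=[5, 5, 5, 5, 5, 5, 5],
)

```text
time: 10.75
tcp_pos: [496.9, -202.5, 17.9]
ee_rot: [3.141, 0.0, 1.667]
wrist_force: [-0.4, 0.4, -1.7]
opening: 20.5
grasp_force: 97.9
```

Request:
servo_tool(
  delta_pos=[
    [0, -1, 0],
    [0, -2, 0],
    [0, -3, 0],
    [0, -4, 0],
    [0, -5, 0],
    [0, -6, 0],
    [0, -6, 0],
    [0, -6, 0],
    [0, -6, 0],
    [0, -6, 0],
  ],
  rotation=[
    [0, 0, 0],
    [0, 0, 0],
    [0, 0, 0],
    [0, 0, 0],
    [0, 0, 0],
    [0, 0, 0],
    [0, 0, 0],
    [0, 0, 0],
    [0, 0, 0],
    [0, 0, 0],
  ],
  jaw=[5, 5, 5, 5, 5, 5, 5, 5, 5, 5],
)

```text
time: 12.0
tcp_pos: [451.6, -206.8, 17.8]
ee_rot: [3.142, 0.0, 1.667]
wrist_force: [-0.5, -0.6, -3.0]
opening: 19.7
grasp_force: 98.0
```

Request:
servo_tool(
  delta_pos=[
    [0, -6, 0],
    [0, -6, 0],
    [0, -6, 0],
    [0, -6, 0],
    [0, -6, 0],
    [0, -6, 0],
    [0, -5, 0],
    [0, -4, 0],
    [0, -3, 0],
    [0, -2, 0],
  ],
  rotation=[
    [0, 0, 0],
    [0, 0, 0],
    [0, 0, 0],
    [0, 0, 0],
    [0, 0, 0],
    [0, 0, 0],
    [0, 0, 0],
    [0, 0, 0],
    [0, 0, 0],
    [0, 0, 0],
  ],
  jaw=[5, 5, 5, 5, 5, 5, 5, 5, 5, 5],
)

```text
time: 13.25
tcp_pos: [402.2, -211.6, 17.9]
ee_rot: [3.141, 0.0, 1.667]
wrist_force: [-0.4, 0.7, -2.4]
opening: 20.3
grasp_force: 98.0
```

Request:
servo_tool(
  delta_pos=[
    [0, -2, 0],
    [0, -4, 0],
    [0, -4, 0],
    [0, -4, 0],
    [0, -3, 0],
    [0, -2, 0],
    [0, -1, 0],
    [0, 0, 0],
    [0, 0, 0],
  ],
  rotation=[
    [0, 0, 0],
    [0, 0, 0],
    [0, 0, 0],
    [0, 0, 0],
    [0, 0, 0],
    [0, 0, 0],
    [0, 0, 0],
    [0, 0, 0],
    [0, 0, 0],
  ],
  jaw=[5, 5, 5, 5, 5, 5, 5, 5, 5],
)

```text
time: 14.38
tcp_pos: [382.4, -213.5, 17.8]
ee_rot: [3.142, 0.0, 1.667]
wrist_force: [0.3, -0.3, -1.2]
opening: 20.4
grasp_force: 98.0
```

```bash
python3 - <<'E'
from h import *
s=read_state();print(s['time'],s['tcp_pos'],s['ee_rot'],s['opening'],s['joints'])
c=read_camera('wrist');S=read_camera('top')
im=np.zeros((500,800,3),np.uint8)
im[:300,:400]=cv2.resize(c['img'][:,:,::-1],(400,300));im[:,400:]=cv2.resize(S['img'][175:275,240:320,::-1],(400,500),interpolation=cv2.INTER_CUBIC)
cv2.imwrite('pics/w3.png',im)
d=c['range_z'];Q=np.array([pt(c,u,v) for v in range(0,384) for u in range(0,512) if d[v,u]>0])
m=(Q[:,2]>20)&(Q[:,2]<75)&(Q[:,0]<460)&(Q[:,0]>320)&(Q[:,1]<-222)&(Q[:,1]>-325)
Q=Q[m];print(len(Q),Q.min(0),Q.max(0))
for y in range(-325,-222,15):
    r=Q[(Q[:,1]>=y)&(Q[:,1]<y+15)]
    if len(r):print(y,r[:,0].min().round(),r[:,0].max().round(),r[:,2].min().round(),r[:,2].max().round())
E
```

```text
14.375 [ 382.43823934 -213.47504287   17.81917757] [3.14153306e+00 1.61648018e-05 1.66682328e+00] 20.43100959353387 [-6.26302865e-01 -8.70201712e-02  2.12274715e+00  3.05102466e-05
  1.10581028e+00 -7.22343499e-01]
3874 [ 337.10147354 -271.10915936   24.84656469] [ 416.15789292 -222.00272907   74.99354631]
-280 374.0 396.0 25.0 29.0
-265 371.0 403.0 27.0 39.0
-250 370.0 401.0 30.0 44.0
-235 337.0 416.0 39.0 75.0
```

View pics/w3.png

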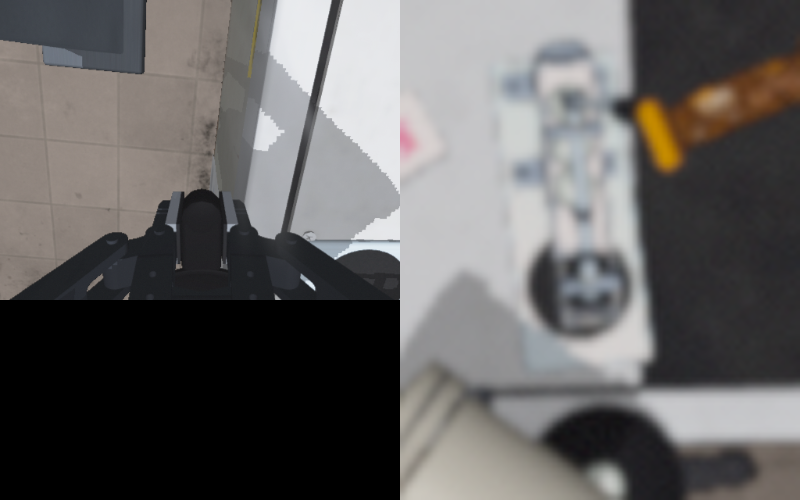

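Request:
servo_tool(
  delta_pos=[
    [0, 0, -2],
    [0, 0, -4],
    [0, 0, -6],
    [0, 0, -8],
    [0, 0, -8],
    [0, 0, -8],
    [0, 0, -8],
    [0, 0, -8],
    [0, 0, -8],
    [0, 0, -8],
  ],
  rotation=[
    [0, 0, 0],
    [0, 0, 0],
    [0, 0, 0],
    [0, 0, 0],
    [0, 0, 0],
    [0, 0, 0],
    [0, 0, 0],
    [0, 0, 0],
    [0, 0, 0],
    [0, 0, 0],
  ],
  jaw=[5, 5, 5, 5, 5, 5, 5, 5, 5, 5],
)

```text
time: 15.72
tcp_pos: [382.3, -213.4, 86.3]
ee_rot: [-3.142, -0.0, 1.667]
wrist_force: [0.7, 1.4, -1.6]
opening: 19.9
grasp_force: 98.0
```

Request:
servo_tool(
  delta_pos=[
    [0, 0, -8],
    [0, 0, -8],
    [0, 0, -8],
    [0, 0, -8],
    [0, 0, -8],
    [0, 0, -8],
    [0, 0, -8],
    [0, 0, -8],
    [0, 0, -8],
    [0, 0, -8],
  ],
  rotation=[
    [0, 0, 0],
    [0, 0, 0],
    [0, 0, 0],
    [0, 0, 0],
    [0, 0, 0],
    [0, 0, 0],
    [0, 0, 0],
    [0, 0, 0],
    [0, 0, 0],
    [0, 0, 0],
  ],
  jaw=[5, 5, 5, 5, 5, 5, 5, 5, 5, 5],
)

```text
time: 16.98
tcp_pos: [382.4, -213.5, 166.3]
ee_rot: [3.142, -0.0, 1.667]
wrist_force: [-0.9, -0.2, -1.3]
opening: 20.3
grasp_force: 98.0
```

Request:
servo_tool(
  delta_pos=[
    [0, 0, -8],
    [0, 0, -8],
    [0, 0, -6],
    [0, 0, -5],
    [0, 0, -4],
    [0, 0, -2],
    [0, 0, -1],
    [0, 0, 0],
    [0, 0, 0],
  ],
  rotation=[
    [0, 0, 0],
    [0, 0, 0],
    [0, 0, 0],
    [0, 0, 0],
    [0, 0, 0],
    [0, 0, 0],
    [0, 0, 0],
    [0, 0, 0],
    [0, 0, 0],
  ],
  jaw=[5, 5, 5, 5, 5, 5, 5, 5, 5],
)

```text
time: 18.1
tcp_pos: [382.3, -213.4, 199.6]
ee_rot: [-3.141, -0.0, 1.667]
wrist_force: [0.6, -0.3, -2.3]
opening: 20.6
grasp_force: 98.0
```

```bash
python3 - <<'E'
from h import *
s=read_state();print(s['time'],s['tcp_pos'],s['ee_rot'],s['opening'],s['joints'])
for n in('top','scene'):
    c=read_camera(n);d=c['range_z'];v,u=np.mgrid[100:300,150:400]
    z=d[v,u].ravel();u,v=u.ravel(),v.ravel()
    Q=np.c_[(u-c['cx'])/c['fx']*z,-(v-c['cy'])/c['fy']*z,-z,np.ones_like(z)]@c['pose'].T
    m=(z>0)&(Q[:,0]>325)&(Q[:,0]<450)&(Q[:,1]>-385)&(Q[:,1]<-215)&(Q[:,2]>170)&(Q[:,2]<260)
    col=c['img'][v,u].max(1); P=Q[m];w=col[m]>140
    print(n,m.sum(),'white',P[w][:,:3].mean(0).round(1),w.sum())
    for y in range(-385,-215,17):
        r=P[(P[:,1]>=y)&(P[:,1]<y+17)]
        if len(r):print(y,r[:,0].min().round(),r[:,0].max().round(),np.percentile(r[:,2],[5,50,95]).round())
E
```

```text
18.1 [ 382.28420039 -213.41271351  199.59850352] [-3.14137188e+00 -1.93180619e-04  1.66684726e+00] 20.556959289323594 [-6.26370615e-01 -3.07782856e-01  1.95826611e+00 -1.05518951e-06
  1.49140276e+00 -7.22421488e-01]
top 747 white [ 390.3 -287.5  225.6] 29
-385 389.0 401.0 [220. 224. 226.]
-368 384.0 406.0 [221. 224. 227.]
-351 382.0 404.0 [220. 224. 228.]
-334 366.0 420.0 [215. 222. 227.]
-317 368.0 432.0 [208. 213. 225.]
-300 378.0 435.0 [206. 215. 227.]
-283 389.0 435.0 [207. 214. 227.]
-266 401.0 431.0 [211. 221. 227.]
-249 414.0 414.0 [225. 225. 225.]
scene 105 white [nan nan nan] 0
-283 344.0 344.0 [222. 222. 222.]
-232 343.0 423.0 [221. 227. 258.]<stdin>:9: RuntimeWarning: Mean of empty slice.
  ret = um.true_divide(
```

Request:
servo_tool(
  delta_pos=[
    [0, -1.4, 0],
    [-0.06, -2.8, 0],
    [-0.13, -4.3, 0],
    [-0.13, -4.3, 0],
    [-0.13, -4.3, 0],
    [-0.13, -4.3, 0],
    [-0.13, -4.3, 0],
    [-0.13, -4.3, 0],
    [-0.13, -4.3, 0],
    [-0.13, -4.3, 0],
  ],
  rotation=[
    [0, 0, -0.02],
    [0, 0, -0.04],
    [0, 0, -0.06],
    [0, 0, -0.06],
    [0, 0, -0.06],
    [0, 0, -0.06],
    [0, 0, -0.06],
    [0, 0, -0.06],
    [0, 0, -0.06],
    [0, 0, -0.06],
  ],
  jaw=[5, 5, 5, 5, 5, 5, 5, 5, 5, 5],
)

```text
time: 19.45
tcp_pos: [346.5, -227.2, 199.7]
ee_rot: [-3.141, -0.0, 2.21]
wrist_force: [-0.2, 0.6, -2.8]
opening: 20.3
grasp_force: 98.0
```

Request:
servo_tool(
  delta_pos=[
    [-0.13, -4.3, 0],
    [-0.13, -4.3, 0],
    [-0.13, -4.3, 0],
    [-0.13, -4.3, 0],
    [-0.13, -4.3, 0],
    [-0.13, -4.3, 0],
    [-0.13, -4.3, 0],
    [-0.13, -4.3, 0],
    [-0.13, -4.3, 0],
    [-0.13, -4.3, 0],
  ],
  rotation=[
    [0, 0, -0.06],
    [0, 0, -0.06],
    [0, 0, -0.06],
    [0, 0, -0.06],
    [0, 0, -0.06],
    [0, 0, -0.06],
    [0, 0, -0.06],
    [0, 0, -0.06],
    [0, 0, -0.06],
    [0, 0, -0.06],
  ],
  jaw=[5, 5, 5, 5, 5, 5, 5, 5, 5, 5],
)

```text
time: 20.7
tcp_pos: [321.4, -261.4, 199.8]
ee_rot: [-3.141, -0.0, 2.81]
wrist_force: [-0.2, 0.6, -1.2]
opening: 20.0
grasp_force: 98.0
```

Request:
servo_tool(
  delta_pos=[
    [-0.13, -4.3, 0],
    [-0.13, -4.3, 0],
    [-0.13, -4.3, 0],
    [-0.13, -4.3, 0],
    [-0.06, -2.8, 0],
    [-0.04, -2.5, 0],
    [0, -1.4, 0],
    [0, 0, 0],
    [0, 0, 0],
    [0, 0, 0],
  ],
  rotation=[
    [0, 0, -0.06],
    [0, 0, -0.06],
    [0, 0, -0.06],
    [0, 0, -0.06],
    [0, 0, -0.04],
    [0, 0, -0.0345],
    [0, 0, -0.02],
    [0, 0, 0],
    [0, 0, 0],
    [0, 0, 0],
  ],
  jaw=[5, 5, 5, 5, 5, 5, 5, 5, 5, 5],
)

```text
time: 21.95
tcp_pos: [317.6, -284.7, 199.8]
ee_rot: [3.142, -0.0, 3.141]
wrist_force: [-0.1, 0.4, -2.0]
opening: 20.1
grasp_force: 98.0
```

Request:
servo_tool(
  delta_pos=[
    [0, 0, 0],
    [0, 0, 0],
    [0, 0, 0],
    [0, 0, 0],
    [0, 0, 0],
    [0, 0, 0],
    [0, 0, 0],
    [0, 0, 0],
  ],
  rotation=[
    [0, 0, 0],
    [0, 0, 0],
    [0, 0, 0],
    [0, 0, 0],
    [0, 0, 0],
    [0, 0, 0],
    [0, 0, 0],
    [0, 0, 0],
  ],
  jaw=[5, 5, 5, 5, 5, 5, 5, 5],
)

```text
time: 22.95
tcp_pos: [317.6, -284.7, 199.8]
ee_rot: [3.142, -0.0, 3.141]
wrist_force: [0.1, 0.5, -2.4]
opening: 20.2
grasp_force: 98.0
```

```bash
python3 - <<'E'
from h import *
s=read_state();print(s['time'],s['tcp_pos'],s['ee_rot'],s['opening'],s['grasp_force'],abs(s['qd']).max())
c=read_camera('top');cv2.imwrite('pics/f.png',cv2.resize(c['img'][170:290,225:345,::-1],(600,600),interpolation=cv2.INTER_CUBIC))
d=c['range_z'];v,u=np.mgrid[100:320,150:400];z=d[v,u].ravel();u,v=u.ravel(),v.ravel()
Q=np.c_[(u-c['cx'])/c['fx']*z,-(v-c['cy'])/c['fy']*z,-z,np.ones_like(z)]@c['pose'].T
m=(z>0)&(Q[:,0]>325)&(Q[:,0]<500)&(Q[:,1]>-340)&(Q[:,1]<-225)&(Q[:,2]>170)&(Q[:,2]<260)
P=Q[m]
for x in range(330,500,17):
    r=P[(P[:,0]>=x)&(P[:,0]<x+17)]
    if len(r):print(x,r[:,1].min().round(),r[:,1].max().round(),np.percentile(r[:,2],[5,50,95]).round())
E
```

```text
22.95 [ 317.61037376 -284.73205598  199.76207651] [ 3.14154206e+00 -5.23792811e-05  3.14128561e+00] 20.22443124132371 97.99920827150345 0.0014743732507456453
330 -269.0 -267.0 [224. 225. 226.]
347 -296.0 -246.0 [211. 219. 226.]
364 -330.0 -238.0 [207. 213. 226.]
381 -330.0 -239.0 [207. 217. 229.]
398 -330.0 -239.0 [207. 214. 226.]
415 -321.0 -247.0 [213. 221. 226.]
432 -304.0 -267.0 [221. 225. 228.]
449 -296.0 -274.0 [220. 224. 228.]
466 -293.0 -274.0 [220. 224. 227.]
```

View pics/f.png

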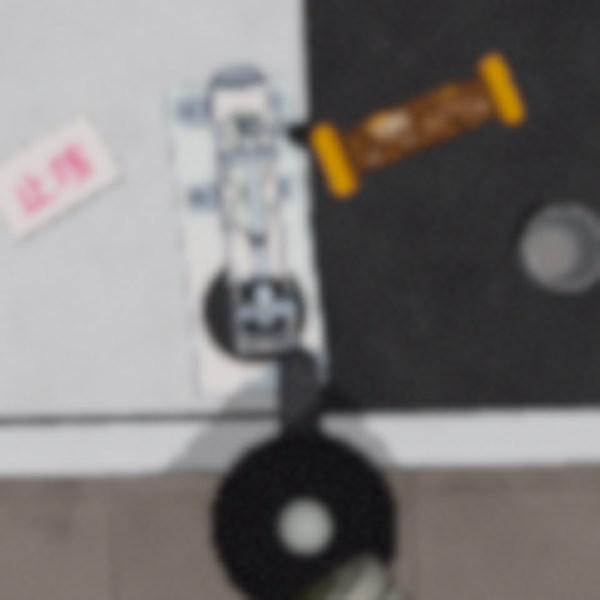

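The mint sits at (305,527), in the middle of the dish. The free ear points straight ahead at (300,390), the dish is level at z ≈ 200 mm, and the lever knob is over to the right at (297,133).

```bash
python3 -c "
from station import sign_off;print(sign_off())"
```

```text
the job is handed in; nothing more can be done
None
```

The job is handed in: the lever is at its far stop and one mint lies in the middle of the dish. The arm is holding the dish steady and level by one ear, about 20 cm up, with the free ear pointing straight across to the shopkeeper; no verdict was returned.

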